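# Check a flat carton under the height gauge

### The job

Check that the larger flat carton clears the height limit: slide it along the worktop, lengthwise, under the cross bar of the metal height gauge and leave it lying there squarely and centrally under the bar, sticking out about equally at both ends, with the gripper clear of it. Push it, do not lift it or tip it, and do not shift the small flat carton or the ointment tube that lie either side.

Things in the scene. Friction and masses are not known exactly. Their poses are not given: they have to be found in the camera images.
- height_gauge: Fixed metal height gauge: steel cross bar (150 long, 18 wide, underside 30 above the worktop, top 42; nuts reach 54) on two posts; the opening between them is 110 wide, 30 high; small foot plates outside. Origin: on the worktop under the middle of the bar. x along the bar, y across it: the way the carton passes (to the robot's left), z up.
- large_carton: The larger flat white carton, rigid, 54 wide (x), 89 long (y), 22 high, about 0.1 kg, lying flat. Origin: centre of its underside. It starts 140 to 185 mm before the bar on the gauge's -y side (robot's right), within 20 mm of the gauge's middle line, long axis within 12 degrees of it. Which way round it lies is of no matter.
- small_carton: The smaller flat carton, 40 (x) x 71 (y) x 17 high, lying loose to one side of the large carton's way, nearer or farther than it from the robot. Origin: centre of its underside. To be left alone.
- ointment: Soft-looking but rigid ointment tube, white with a green cap, 33 (x) x 101 (y) x 27 high, lying loose on the other side of the way. Origin: centre of its underside. To be left alone.
Things that resemble listed ones, but are neither listed nor needed, are in the scene too. What is shaped like the large_carton but orange or purple is not meant.

How it is judged:
By the outcome, as a careful person would: the job done as asked, in the order asked, and still so for the second after the job is handed in, with the robot touching nothing.
It also fails if it takes over 30 s, if anything falls off the work surface, if the arm or the gripper's body presses on something with over 40 N, if the wrist force passes 120 N, or if a joint passes its speed limit or range.

### The arm

A 7-joint arm with a two-finger parallel gripper is mounted at the origin on a cart in front of the work surface, level with it; the furniture and walls round the work are solid. World frame = base frame: x ahead of the robot, y to its left, z up, the work surface at z = 0. Lengths are in m, angles in rad, forces in N, time in s.
With the tool pointing down it reaches from about 0.425 to 0.875 m from the base axis. Payload 9.9 kg.
Tool frame: the origin (TCP) lies midway between the tips of the shut fingers; the grasp point (between the pads) lies 19 mm behind it; z points along the fingers, y is the line along which they close (so a half turn about z gives the same grasp; the last joint's range is limited). The gripper opens to 85 mm and grips with 20 to 120 N. Pads are 22 mm wide; open, the fingers measure 114 mm over their backs; the gripper's body (76 mm by 85 mm) begins 54 mm behind the grasp point. The pads swing forward as they close: fully open they stand 13 mm farther back than shut.
Start: joints at [-1.391, 0.576, 0.025, 1.437, -0.015, 1.129, -0.057], TCP at [0.176, 0.652, 0.231] pointing down, gripper open.
Joint ranges: [-2.76, 2.76], [-0.34, 2.15], [-1.52, 1.57], [0.19, 2.46], [-1.09, 4.23], [0.17, 1.99], [-2.82, 2.82]. Speed limits (rad/s): [2.22, 2.22, 3.01, 3.01, 3.14, 3.14, 3.14].

### API

Orientations are given as a rotation vector (axis times angle).
In Python, from rig import manip, jaws, read_state, viewer, order gives the robot as it stands. Calls block until the motion is done:
- manip.reach(position, orientation): joint-space move of the TCP to a pose.
- manip.move_straight(position, ori=None, speed=0.15, f_stop=None): straight line of the TCP; ori=None keeps the orientation; speed is the mean speed in m/s. With f_stop (N) it stops when the force on the tool has changed by that much, and returns True; else False.
- manip.movej(angles): joint-space move.
- jaws.ungrasp() and jaws.close(f_grip=None): open the fingers fully, or close them until they stop; f_grip is the grip in N (None keeps the last).
- manip.hold(seconds).
- manip.solve_ik(position, orientation): joint angles nearest the present ones, or None.
- read_state(): the state.
- viewer.capture(name): name is "scene" or "top"; returns a dict with "image" (400x640x3 uint8, red, green, blue), "mtx" (3x3 intrinsics, pixels), "D" ([k1, k2, p1, p2, k3] as OpenCV has them; the pictures are not rectified), "rvec" (rotation vector, rad) and "tvec" (3), from world to camera coordinates, as OpenCV has them. Camera axes: x right, y down, z forward; pixel columns grow to the right and rows downward; lengths in m; the calibration is good to about 2 mm. A picture is of the moment at which its call begins. There is no depth.
A pose or a line that the arm cannot do raises manip.PlanningError and nothing moves.
- order.job_done(): hands the job in; it is judged then, once.
Trained networks look in the newest picture that a camera, given by its name, has taken for a name from the list of things; names that differ only in an ending like _2 or _b are one class to them, and where a whole thing is asked for, a point or a joint stands for the part that bears it (a point fixed in the world has none). Each returns a list of dicts, best first, with "p" (0 to 1); they miss things now and then, are a little off and sometimes report something else, mostly with a low value. They report only what shows in the picture. A call takes as long as a camera call. They do not tell look-alikes from the thing itself.
- viewer.trace(camera, target): "region" (400x640 bool, what is visible of it) and "box" ([centre column, centre row, width, height] in pixels, round what is visible of it).
The state is a dict: "t": time; "q": joint angles; "qvel": joint speeds; "tau": joint torques, N m; "position": TCP position; "orientation": TCP orientation; "wrist_force": force on the tool from outside, world axes, zero at the start; "wrist_torque": the same for the moment, N m; "gripper_width": finger opening in m; "gripper_force": force on a finger pad.
Only numpy, scipy, OpenCV 4.12 (cv2) and the standard library are available. Lean on these libraries where they do the work, as an engineer would, in place of code of your own. Each camera call takes 0.05 s, during which the arm holds its last target. There are 200 camera calls.

## Working session

There is one attempt and no reset: what is moved stays moved. The work goes in short steps, each a Python script; the robot and the scene stay as the last script left them, time stands still between calls to the robot, and variables do not carry over. Pictures are saved under pics/ and viewed, at most 10 in all, crops included, and the job is handed in when it is done.

```bash
mkdir -p pics; ls
cat > h.py <<'E'
import numpy as np, cv2
from rig import manip, jaws, read_state, viewer, order
def snap(cam,name=None):
    c=viewer.capture(cam)
    if name: cv2.imwrite(f'pics/{name}.png',c['image'][...,::-1])
    return c
def px2w(c,uv,z):
    n=cv2.undistortPoints(np.float64(uv).reshape(-1,1,2),c['mtx'],c['D'] if not isinstance(c['D'],list) else np.array(c['D'])).reshape(-1,2)
    R=cv2.Rodrigues(np.float64(c['rvec']))[0]; t=np.float64(c['tvec']).ravel()
    o=-R.T@t; d=np.c_[n,np.ones(len(n))]@R
    return o+d*((z-o[2])/d[:,2])[:,None]
def w2px(c,P): return cv2.projectPoints(np.float64(P).reshape(-1,1,3),np.float64(c['rvec']),np.float64(c['tvec']),np.float64(c['mtx']),np.float64(c['D']))[0].reshape(-1,2)
E
python3 - <<'E'
from h import *
a=snap('scene','s0')
for n in ['large_carton','small_carton','ointment','height_gauge']:
    print('scene',n,[(round(r['p'],2),np.round(r['box'])) for r in viewer.trace('scene',n)])
c=snap('top','t0')
print('cam',-cv2.Rodrigues(np.float64(c['rvec']))[0].T@np.ravel(c['tvec']))
for n in ['large_carton','small_carton','ointment','height_gauge']:
  for r in viewer.trace('top',n):
    u=np.argwhere(r['region'])[:,::-1].astype(np.float32); b=cv2.boxPoints(cv2.minAreaRect(u))
    print('top',n,round(r['p'],2),np.round(r['box']),px2w(c,b,{'large_carton':.022,'small_carton':.017,'ointment':.02,'height_gauge':.042}[n])[:,:2].round(3).tolist())
E
```

```text
pics
scene large_carton [(0.88, array([340., 243.,  68.,  46.])), (0.6, array([418., 225.,  44.,  43.]))]
scene small_carton [(0.89, array([328., 190.,  40.,  24.]))]
scene ointment [(0.56, array([225., 266.,  65.,  40.]))]
scene height_gauge [(0.78, array([248., 208.,  86.,  71.]))]
cam [0.47111487 0.03903839 0.87746994]
top large_carton 0.93 [365. 251.  43.  40.] [[0.407, -0.043], [0.47, -0.105], [0.431, -0.145], [0.369, -0.083]]
top large_carton 0.73 [337. 204.  40.  30.] [[0.554, 0.02], [0.569, -0.068], [0.517, -0.076], [0.502, 0.012]]
top large_carton 0.58 [369. 150.  35.  38.] [[0.666, -0.052], [0.704, -0.095], [0.64, -0.151], [0.602, -0.108]]
top small_carton 0.86 [290. 152.  30.  20.] [[0.667, 0.113], [0.676, 0.043], [0.633, 0.038], [0.624, 0.108]]
top ointment 0.93 [285. 261.  46.  16.] [[0.407, 0.137], [0.415, 0.037], [0.385, 0.035], [0.377, 0.135]]
top height_gauge 0.64 [259. 204.  24.  76.] [[0.439, 0.171], [0.609, 0.165], [0.607, 0.119], [0.437, 0.126]]
```

```bash
sleep 0; ls pics
```

```text
s0.png
t0.png
```

```bash
python3 -c "
import cv2
a=cv2.imread('pics/t0.png')[100:320,200:440];cv2.imwrite('pics/t0c.png',cv2.resize(a,None,fx=2.7,fy=2.7,interpolation=cv2.INTER_CUBIC))"
```

```text
(no output)
```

View pics/t0c.png

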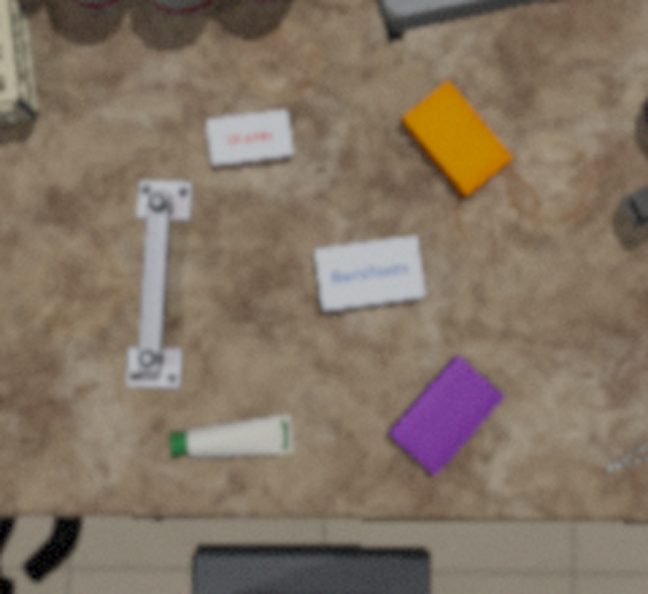

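View pics/s0.png

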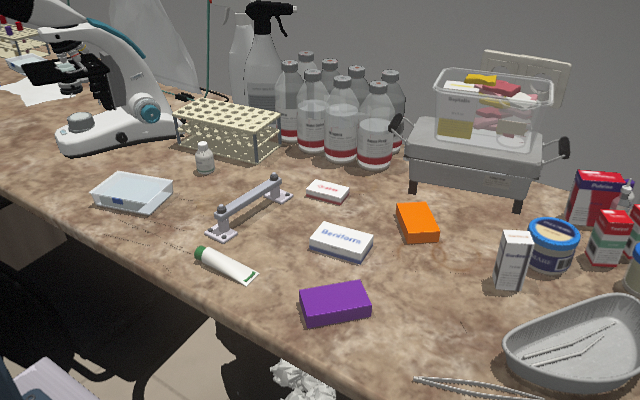

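The top picture shows three candidates:
- The white carton at (337,204).
- Orange at (369,150) and purple at (365,251), both ruled out by colour.

I choose the white one with blue lettering, in line with the gauge. The small carton is at (290,152), the tube at (285,261), and the gauge nuts are near (258,175) and (255,232). Next I refine the fit and check it with an overlay.

```bash
cat >> h.py <<'E'
def rect(cx,cy,a,w,l,z):
    R=np.array([[np.cos(a),-np.sin(a)],[np.sin(a),np.cos(a)]])
    return np.c_[np.array([[-w,-l],[w,-l],[w,l],[-w,l]])/2@R.T+[cx,cy],np.full(4,z)]
from scipy.optimize import minimize
def fit_box(c,mask,x0,w=.054,l=.089,h=.022):
    K=4; roi=mask.astype(np.float32)
    ys,xs=np.where(mask); x1,y1=xs.min()-12,ys.min()-12
    m=cv2.resize(roi[y1:ys.max()+13,x1:xs.max()+13],None,fx=K,fy=K,interpolation=cv2.INTER_NEAREST)
    def cost(p):
        P=np.r_[w2px(c,rect(*p,w,l,0)),w2px(c,rect(*p,w,l,h))]
        P=(P-[x1,y1]+.5)*K
        im=np.zeros_like(m); cv2.fillConvexPoly(im,np.round(cv2.convexHull(P.astype(np.float32))*16).astype(np.int32),1,shift=4)
        return np.abs(im-m).sum()/m.sum()
    r=minimize(cost,x0,method='Nelder-Mead',options=dict(initial_simplex=np.array(x0)+np.array([[0,0,0],[.006,0,0],[0,.006,0],[0,0,.08]])))
    return r.x,r.fun
def carton(c,x0):  # newest top picture
    rs=viewer.trace('top','large_carton'); q=w2px(c,[x0[0],x0[1],.022])[0]
    rs=[r for r in rs if np.hypot(*(np.array(r['box'][:2])-q))<15]
    return fit_box(c,rs[0]['region'],x0) if rs else (None,None)
E
python3 - <<'E'
from h import *
c=snap('top')
k,f=carton(c,(.5355,-.028,.17)); print('carton',k,np.degrees(k[2]),f)
n=px2w(c,[[258.5,175.2],[254.8,232.6]],.05); p=px2w(c,[[260.9,174.3],[257.2,236.1]],.004)
for q in(n,p): d=q[0]-q[1]; print(q.mean(0)[:2],np.degrees(np.arctan2(d[1],d[0])),np.hypot(*d[:2]))
g=(*((n.mean(0)+p.mean(0))/2)[:2], np.radians(-2.0)); print(g)
im=cv2.resize(c['image'][...,::-1],None,fx=4,fy=4,interpolation=cv2.INTER_CUBIC)
for P,col in((rect(*k,.054,.089,.022),(0,0,255)),(rect(*k,.054,.089,0),(0,255,0)),(rect(*g,.15,.018,.042),(0,0,255)),(rect(*g,.11,.018,0),(0,255,0))):
    cv2.polylines(im,[np.round((w2px(c,P)+.5)*4).astype(int)],True,col,1)
cv2.imwrite('pics/ov.png',im[620:1020,940:1500])
for s in(0,np.pi):
    a=k[2]
    R=np.array([[np.sin(a),np.cos(a),0],[-np.cos(a),np.sin(a),0],[0,0,-1]]).T  # rough
E
```

```text
carton [ 0.53680841 -0.02861165  0.14257801] 8.169118125635377 0.0623604916036129
[0.52386615 0.14950895] -1.9915136786938574 0.1263889693355131
[0.52394828 0.15002677] -1.7638424330760523 0.14355390161878942
(np.float64(0.5239072160667666), np.float64(0.14976786324647856), np.float64(-0.03490658503988659))
```

View pics/ov.png

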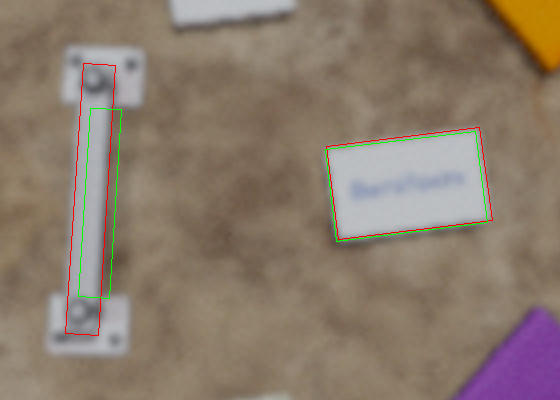

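The fits agree with the picture: carton near (415,185) and bar along (92,200) in the overlay crop. I now push along a smooth arc from behind, stopping partway to check.

```bash
cat >> h.py <<'E'
from scipy.spatial.transform import Rotation as Ro
G=np.array([.5239,.149,np.radians(-1.95)])
SG=1
def ori(a):
    # tool z down, tool y along SG*(cos a, sin a)
    y=SG*np.array([np.cos(a),np.sin(a),0]); z=np.array([0,0,-1.]); x=np.cross(y,z)
    return Ro.from_matrix(np.c_[x,y,z]).as_rotvec()
def hd(a): return np.array([-np.sin(a),np.cos(a)])
def tcp(p,back,z=.008): return np.r_[np.array(p[:2])-back*hd(p[2]),z]
def path(k,n=9):
    L=np.hypot(*(G[:2]-k[:2])); s=np.linspace(0,1,n)[:,None]
    P=(2*s**3-3*s**2+1)*k[:2]+(s**3-2*s**2+s)*L*hd(k[2])+(3*s**2-2*s**3)*G[:2]+(s**3-s**2)*L*hd(G[2])
    D=(6*s**2-6*s)*(k[:2]-G[:2])+(3*s**2-4*s+1)*L*hd(k[2])+(3*s**2-2*s)*L*hd(G[2])
    return np.c_[P,np.arctan2(-D[:,0],D[:,1])]
E
python3 - <<'E'
import h; from h import *
k=np.array([.5368,-.0286,.1426])
print(path(k).round(3))
for sg in (1,-1):
    h.SG=sg
    print(sg,[None if q is None else np.round(q,2) for q in (manip.solve_ik(tcp(k,.075,.008),ori(k[2])),manip.solve_ik(tcp(G,.056),ori(G[2])))])
print(read_state()['t'])
E
```

```text
[[ 0.537 -0.029  0.143]
 [ 0.534 -0.007  0.132]
 [ 0.531  0.016  0.119]
 [ 0.528  0.038  0.102]
 [ 0.526  0.06   0.082]
 [ 0.525  0.082  0.058]
 [ 0.524  0.104  0.031]
 [ 0.524  0.127  0.   ]
 [ 0.524  0.149 -0.034]]
1 [array([-0.03,  0.71,  0.2 ,  1.98, -0.28,  0.48,  0.52]), array([-0.44,  0.7 ,  0.27,  2.05, -0.41,  0.45,  0.11])]
-1 [array([-0.42,  0.92,  0.91,  1.99, -1.06,  0.8 , -1.87]), array([-0.04,  0.69, -0.34,  2.03,  0.46,  0.49,  2.39])]
0.6
```

Run:
```python
from h import *
k=np.array([.5368,-.0286,.1426])
jaws.close()
manip.reach(tcp(k,.078,.15),ori(k[2]))
manip.move_straight(tcp(k,.078,.008),speed=.12)
print(read_state()['t'],read_state()['position'],read_state()['wrist_force'])
print(manip.move_straight(tcp(k,.057),speed=.04))
for p in path(k)[1:5]:
    manip.move_straight(tcp(p,.057),ori=ori(p[2]),speed=.06); 
s=read_state(); print(s['t'],s['position'],s['wrist_force'])
p=path(k)[4]
c=snap('top','mid'); x,f=carton(c,p)
print('expected',p,'fit',x,f)
im=cv2.resize(c['image'][150:270,230:390,::-1],None,fx=4,fy=4,interpolation=cv2.INTER_CUBIC); cv2.imwrite('pics/midc.png',im)
```

```text
5.675 [ 0.54831055 -0.1059464   0.0086007 ] [ 0.22833253 -0.10464062  0.60605666]
False
8.45 [0.53096869 0.00376315 0.00795012] [-0.25294707 -0.20219607 -0.46149672]
expected [0.52642929 0.05998696 0.08156552] fit None None
```

View pics/midc.png

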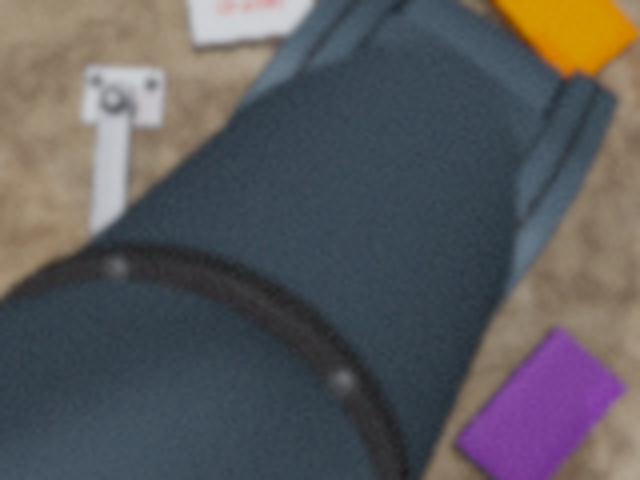

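The arm hides the carton from the top camera, so I check with the scene camera.

Run:
```python
from h import *
k=np.array([.5368,-.0286,.1426]); p=path(k)[4]
c=snap('scene')
im=cv2.resize(c['image'][140:280,190:390,::-1],None,fx=4,fy=4,interpolation=cv2.INTER_CUBIC)
for r in viewer.trace('scene','large_carton'):
    print(r['p'],np.round(r['box']))
for z in(0,.022):
    cv2.polylines(im,[np.round((w2px(c,rect(*p,.054,.089,z))-[190,140]+.5)*4).astype(int)],True,(0,0,255),1)
cv2.imwrite('pics/midsc.png',im)
```

```text
0.83 [337. 302.  75.  45.]
0.74 [420. 223.  46.  46.]
0.64 [290. 227.  56.  43.]
```

View pics/midsc.png

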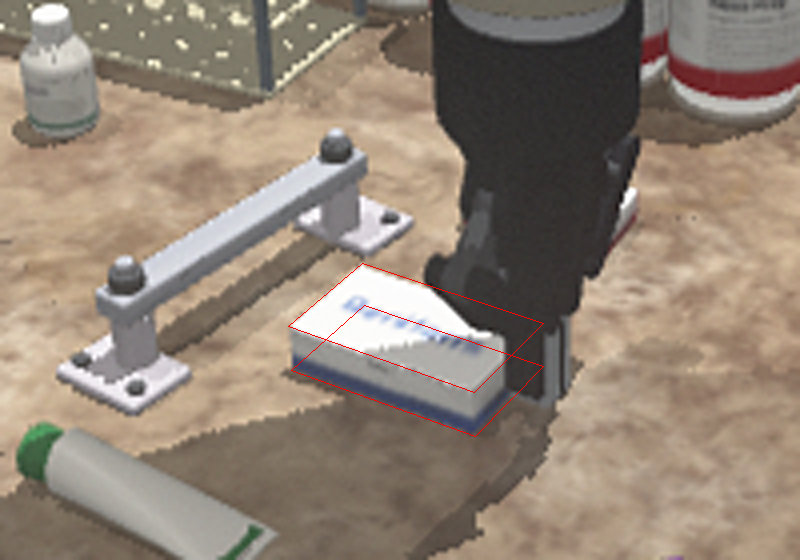

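The scene picture shows the carton's front corner at (290,330) and rear-left corner at (475,432). Both lie on the predicted outline, so it is following the pusher. I finish the push, back off, swing clear and check from above.

Run:
```python
from h import *
k=np.array([.5368,-.0286,.1426]); P=path(k)
P[-1,2]=G[2]
for p in P[5:8]: manip.move_straight(tcp(p,.057),ori=ori(p[2]),speed=.06)
manip.move_straight(tcp(G,.058),ori=ori(G[2]),speed=.05)
s=read_state(); print(s['t'],s['position'],s['wrist_force'])
manip.move_straight(tcp(G,.09),speed=.1)
manip.move_straight(tcp(G,.15,.06),speed=.15)
manip.move_straight([.50,-.17,.12],speed=.25)
print(read_state()['t'])
c=snap('top'); 
for r in viewer.trace('top','large_carton'): print(r['p'],np.round(r['box']))
im=cv2.resize(c['image'][150:270,210:370,::-1],None,fx=5,fy=5,interpolation=cv2.INTER_CUBIC)
cv2.imwrite('pics/e0raw.png',im)
for Q,col in ((rect(*G,.054,.089,.022),(0,0,255)),(rect(*G,.15,.018,.042),(0,255,0))):
    cv2.polylines(im,[np.round((w2px(c,Q)-[210,150]+.5)*5).astype(int)],True,col,1)
cv2.imwrite('pics/e0.png',im)
```

```text
10.8 [0.52182868 0.09146896 0.0079432 ] [-0.05153618  0.15358528  0.36267634]
12.825
0.84 [368. 152.  42.  41.]
0.69 [263. 204.  39.  27.]
0.6 [366. 251.  46.  39.]
```

View pics/e0.png

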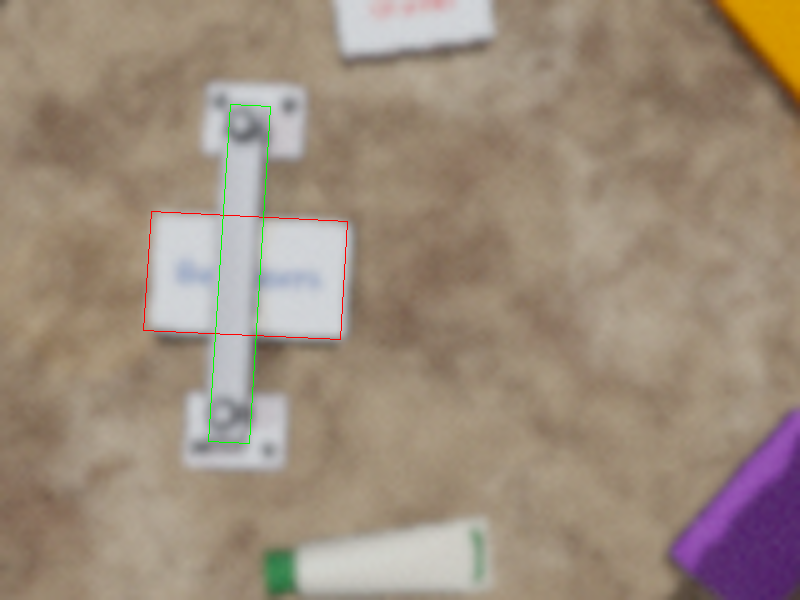

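The carton lies under the bar, spanning about (147–350, 213–338), square and roughly 2–4 mm short. I measure the remaining offset.

Run:
```python
from h import *
c=snap('top')
r=[r for r in viewer.trace('top','large_carton') if abs(r['box'][0]-263)<12][0]
u=cv2.convexHull(np.argwhere(r['region'])[:,::-1].astype(np.int32))
m=np.zeros((400,640),np.uint8); cv2.fillConvexPoly(m,u,1)
x,f=fit_box(c,m,G); print('net',x.round(4),np.degrees(x[2]),f)
g=cv2.GaussianBlur(c['image'],(0,0),.6).astype(int)
w=((g.min(2)>150)&(g.max(2)-g.min(2)<30)).astype(np.uint8)
w[:190]=0;w[220:]=0;w[:,:232]=0;w[:,290:]=0
# bar protruding from carton rows is trimmed by opening
w2=cv2.morphologyEx(w,cv2.MORPH_OPEN,np.ones((3,13),np.uint8)); u=cv2.convexHull(np.argwhere(w2)[:,::-1].astype(np.int32)); m=np.zeros((400,640),np.uint8); cv2.fillConvexPoly(m,u,1)
x,f=fit_box(c,m,G); print('thr',x.round(4),np.degrees(x[2]),f)
# bar: centre columns on rows clear of carton, brightness-weighted edges
pts=[]
for y in list(range(181,190))+list(range(220,228)):
    row=c['image'][y,240:275].astype(float); s=(row.max(1)-row.min(1)); L=row[:,2]  # blue: bar grey-blue vs brown
    n=L-np.median(L); n[n<.35*n.max()]=0; 
    pts.append([240+(np.arange(35)*n).sum()/n.sum(),y])
q=px2w(c,pts,.042); l=np.polyfit(q[:,0]-.5239,q[:,1],1); print('bar y at centre',l[1],'angle',np.degrees(np.arctan(l[0])),'rms',np.std(q[:,1]-np.polyval(l,q[:,0]-.5239)))
d=np.load if 0 else None
for n,z in(('small_carton',.017),('ointment',.02)):
    r=viewer.trace('top',n)[0]; print(n,np.round(r['box'],1))
```

```text
net [ 0.5248  0.1473 -0.0462] -2.645491514509379 0.037172380834817886
thr [ 0.5253  0.1484 -0.0161] -0.920396428210434 0.04192150756716728
bar y at centre 0.1513369522007381 angle -1.7935023083900288 rms 0.00016222308534056921
small_carton [292.8 150.8  26.4  18.4]
ointment [286.  261.4  42.7  15.6]
```

It is about 3 mm short and otherwise square. I give one small nudge, back off and hand in after a check.

Run:
```python
from h import *
a=G[2]; T=np.array([.5239,.0947+.0585,a])  # TCP ends at y=.0947
manip.move_straight(tcp(T,.15,.06),ori=ori(a),speed=.2)
manip.move_straight(tcp(T,.09),speed=.12)
manip.move_straight(tcp(T,.0585),speed=.04)
print(read_state()['t'],read_state()['position'])
manip.move_straight(tcp(T,.09),speed=.1)
manip.move_straight(tcp(T,.15,.06),speed=.15)
manip.move_straight([.50,-.17,.12],speed=.25)
c=snap('top')
r=[r for r in viewer.trace('top','large_carton') if abs(r['box'][0]-263)<12][0]
u=cv2.convexHull(np.argwhere(r['region'])[:,::-1].astype(np.int32)); m=np.zeros((400,640),np.uint8); cv2.fillConvexPoly(m,u,1)
x,f=fit_box(c,m,G); print('net',x.round(4),np.degrees(x[2]),f,read_state()['t'])
im=cv2.resize(c['image'][150:270,210:370,::-1],None,fx=5,fy=5,interpolation=cv2.INTER_CUBIC)
cv2.imwrite('pics/e1.png',im)
```

```text
15.95 [0.52186009 0.09456453 0.00799704]
net [ 0.5244  0.1491 -0.0442] -2.5319852007353574 0.032499998807907104 18.0833
```

View pics/e1.png

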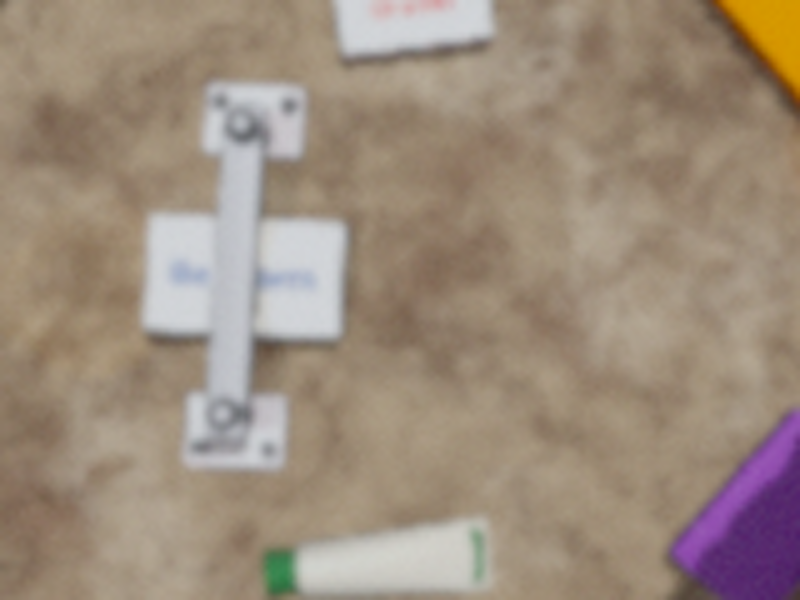

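The picture shows the carton spanning about (143–346, 213–340), within 2 mm of central and about 1° of square. The small carton and tube are where they were, and the gripper is clear. I hand in.

```bash
python3 -c "
from h import *
print(order.job_done())"
```

```text
the job is handed in; nothing more can be done
None
```

I pushed the large white carton lengthwise under the gauge bar and handed the job in at about 18 s; the camera fit puts it within about 2 mm of central and 1° of square, with the gripper clear and the small carton and tube not visibly moved.

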